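# Fetch the fan housing from behind the bench supplies

### The arm

A 7-joint arm with a two-finger parallel gripper is mounted at the origin on the work surface. World frame = base frame: x ahead of the robot, y to its left, z up, the work surface at z = 0. Lengths are in m, angles in rad, forces in N, time in s.
With the tool pointing down it reaches from about 0.425 to 0.95 m from the base axis. Payload 4.7 kg.
Tool frame: the origin (TCP) lies midway between the tips of the shut fingers; the grasp point (between the pads) lies env.grip_depth behind it (env.grip_depth is the distance from the TCP to the grasp point, in m); z points along the fingers, y is the line along which they close (so a half turn about z gives the same grasp; the last joint's range is limited). The gripper opens to 87 mm and grips with 3 to 60 N. Pads are 19 mm wide; open, the fingers measure 117 mm over their backs; the gripper's body (75 mm by 190 mm) begins 51 mm behind the grasp point.
Start: joints at [-1.313, 0.469, -0.049, 1.532, 0.024, 1.141, -0.082], TCP at [0.191, 0.647, 0.223] pointing down, gripper open.
Joint ranges: [-2.59, 2.59], [-0.33, 1.99], [-1.39, 1.29], [0.1, 2.45], [-1.04, 4.18], [0.21, 1.99], [-2.66, 2.66]. Speed limits (rad/s): [2.57, 2.57, 3.14, 3.14, 3.14, 3.14, 3.14].

### API

Orientations are given as a unit quaternion [w, x, y, z].
In Python, from station import monitor, eyes, env gives the robot as it stands. The module is installed in compiled form; this text tells all that it offers.
- The arm moves only by the shell command python3 -m inch 'ROWS'. ROWS is JSON, a list that holds one entry, the list of rows, each a list of 7 numbers: the shift along the tool's x, y, z in cm, then the turn, a rotation vector about the tool's x, y, z in degrees, then the opening, from 0 (shut) to 1 (fully open). A call has 1 to 10 rows; each row shifts and turns the commanded pose from where the row before left it, along the tool's axes as they then stand; what a row does not reach is not made up. A row lasts 1/10 s, in which the tool goes at most 50 mm and 8.59 degrees, less where a joint would pass 70% of its speed; a pose out of reach is approached as far as the arm can. A call with a gripper value outside its range is refused whole. The fingers move at their own pace and stop on an object; the grip force is fixed at half the most. Time passes only in rows, so rows that do not move let the fingers close. It gives the time, the measured TCP pose, the force, the opening and the grip force at its end, in the units of the state.
- monitor.get_state(): the state, without advancing time (a new reading comes with each control period).
- eyes.grab_frame(name): name is "scene" or "side" or "wrist"; returns a dict with "pixels" (420x560x3 uint8, red, green, blue), "intrinsics" (3x3 intrinsics, pixels), "D" ([k1, k2, p1, p2, k3] as OpenCV has them; the pictures are not rectified), "R" (3x3) and "t" (3): a world point X has camera coordinates R X + t. Camera axes: x right, y down, z forward; pixel columns grow to the right and rows downward; lengths in m; the calibration is good to about 2 mm. A picture is of the moment at which its call begins. There is no depth.
- env.job_done(): hands the job in; it is judged then, once.
Trained networks look in a picture, given as the dict that the camera call returned (one of the last four; its "shot" number tells which), for a name from the list of things; names that differ only in an ending like _2 or _b are one class to them, and where a whole thing is asked for, a point or a joint stands for the part that bears it (a point fixed in the world has none). Each returns a list of dicts, best first, with "conf" (0 to 1); they miss things now and then, are a little off and sometimes report something else, mostly with a low value. They report only what shows in the picture. A call takes as long as a camera call. They do not tell look-alikes from the thing itself.
- eyes.recognise(thing, picture): "point" ([x, y, z] in m, in world coordinates, good to about 4 mm: the middle of the surface that is visible of it).
The state is a dict: "t": time; "qpos": joint angles; "joint_vel": joint speeds; "joint_efforts": joint torques, N m; "ee_pos": TCP position; "orientation": TCP orientation; "contact_force": force on the tool from outside, world axes, zero at the start; "torque": the same for the moment, N m; "finger_gap": opening from 0.0 (shut) to 1.0 (fully open); "finger_force": force on a finger pad.
Only numpy, scipy, OpenCV 4.12 (cv2) and the standard library are available. Lean on these libraries where they do the work, as an engineer would, in place of code of your own. Each camera call takes 0.05 s, during which the arm holds its last target. There are 200 camera calls.

### The job

A pink fan housing lies in the grey bench rack behind a row of three tall supplies (squeeze bottle, metal canister, electric screwdriver). First stand all three out of the way on the white side tray, leaving the housing where it lies; then, while they stand there, lay the housing flat and centred in the aluminium cradle, lengthwise between its black end stops and right side up; last, put every supply back in the rack on the very spot it came from. Keep the supplies upright throughout, and do not disturb the phone, the screw box or the lilac motor pod.

Things in the scene. Friction and masses are not known exactly. Their poses are not given: they have to be found in the camera images.
- oil_bottle_mid (a point): White squeeze bottle, upright: round body 44 mm in diameter up to 98 mm, then a shoulder and a thin grey nozzle, 120 mm high in all, 0.15 kg. The point is on its axis, half-way up (60 mm above its underside); z up.
- canister_mid (a point): Flat-sided bare metal canister, upright: body 40 mm (its x) by 50 mm (its y) by 104 mm high, with an off-centre black screw cap, 120 mm high in all, 0.25 kg. The point is at its centre, half-way up (60 mm above its underside); z up.
- driver_mid (a point): Grey electric screwdriver standing on its round black foot, bit upwards: foot 46 mm in diameter and 14 mm high, round grip 34 mm in diameter from 14 to 100 mm, then chuck and bit to 120 mm, 0.3 kg. The point is on its axis, half-way up (60 mm above its underside); z up.
- housing_mid (a point): Pink plastic fan housing lying flat, the thing to fetch: oval with straight sides, 44 mm wide (its x), 104 mm long (its y), 34 mm high, with a round 30 mm boss 10 mm high in the middle of its top, 0.1 kg. The point is at its centre, 22 mm above its underside; z up. Grip it across its 44 mm width near the middle.
- rack: Grey metal rack, fixed: base 180 (its x) by 200 mm (y), 6 mm thick; side lips 25 mm high, 3 mm back wall 60 mm high at its +x edge. Origin: centre of the underside. The supplies stand 60 mm apart along y at x = -30 mm, in any order; the housing lies 10 mm behind them, 40 mm from the back wall, its length along y. Grip supplies front to back, about 25 mm above their centres, over the housing.
- tray: White shallow side tray, fixed and empty: 130 mm (its x) by 210 mm (its y), rim 16 mm high and 4 mm thick, floor 4 mm thick. The origin is the centre of its underside. The three supplies fit side by side along y, 65 mm apart.
- cradle: Test cradle, fixed: aluminium plate 74 mm (its x) by 164 mm (its y), 12 mm thick, with two black end stops rising 16 mm above it, their inner faces at y = +60 and -60 mm; the long sides are open. The origin is the centre of the underside. The housing lies on the plate between the stops, either way round.
- phone: White phone lying face up, 72 by 146 by 8 mm: leave alone. Origin at the centre of its underside.
- screw_box: Open blue box of screws, 90 by 110 by 45 mm: leave alone. Origin at the centre of its underside.
- motor_pod: Lilac motor pod, round and stepped, 52 mm in diameter, 58 mm high: leave alone. Origin at the centre of its underside.
Not all that is in view belongs to the job. There is more than one size of the part that bears housing_mid; the job needs the middle-sized.

How it is judged:
By the outcome, as a careful person would: the job done as asked, in the order asked, and still so for the second after the job is handed in, with the robot touching nothing.
It also fails if it takes over 147 s, if anything falls off the work surface, if the arm or the gripper's body presses on something with over 40 N, if the wrist force passes 120 N, or if a joint passes its speed limit or range.

## Working session

There is one attempt and no reset: what is moved stays moved. The work goes in short steps, Python scripts to look and compute and a shell command to move; the robot and the scene stay as the last step left them, time stands still between calls to the robot, and variables do not carry over. Pictures are saved under pics/ and viewed, at most 14 in all, crops included, and the job is handed in when it is done.

```bash
mkdir -p pics; cat > h.py <<'E'
import numpy as np, cv2
from station import monitor, eyes, env
def grab(n,save=None):
    f=eyes.grab_frame(n)
    if save: cv2.imwrite('pics/'+save+'.png',f['pixels'][:,:,::-1])
    return f
def ray(f,uv):
    p=cv2.undistortPoints(np.array([[uv]],float),np.array(f['intrinsics']),np.array(f['D']))[0,0]
    R=np.array(f['R']);t=np.array(f['t'])
    return -R.T@t, R.T@np.array([p[0],p[1],1])
def atz(f,uv,z):
    c,d=ray(f,uv); return c+d*(z-c[2])/d[2]
def proj(f,X):
    R=np.array(f['R']);t=np.array(f['t'])
    return cv2.projectPoints(np.array(X,float).reshape(-1,1,3),cv2.Rodrigues(R)[0],t,np.array(f['intrinsics']),np.array(f['D']))[0][:,0]
E
python3 - <<'E'
from h import *
np.set_printoptions(precision=3,suppress=True)
s=monitor.get_state();print(s,env.grip_depth)
for n in('scene','side','wrist'):
    f=grab(n,n+'0')
    print(n,-np.array(f['R']).T@np.array(f['t']))
    if n!='wrist':
        for k in ['oil_bottle_mid','canister_mid','driver_mid','housing_mid','rack','tray','cradle','phone','screw_box','motor_pod']:
            print(k,[(np.round(d['point'],3),round(d['conf'],2),proj(f,d['point'])[0].round()) for d in eyes.recognise(k,f)])
E
```

```text
{'t': 0.0, 'qpos': array([-1.313,  0.469, -0.049,  1.534,  0.024,  1.141, -0.082]), 'joint_vel': array([-0.002, -0.001,  0.   ,  0.001,  0.   , -0.001, -0.001]), 'joint_efforts': array([  0.   , -50.799,  -0.08 , -23.615,  -0.061,   0.038,   0.   ]), 'ee_pos': array([0.191, 0.647, 0.222]), 'orientation': array([-0.   ,  0.143,  0.99 , -0.001]), 'contact_force': array([ 0.13 , -0.064, -0.171]), 'torque': array([0.019, 0.053, 0.003]), 'finger_force': 0.0, 'finger_gap': 0.9982245501284379} 0.0187
scene [1.136 0.282 0.757]
oil_bottle_mid [(array([0.472, 0.238, 0.08 ]), 0.82, array([355., 204.]))]
canister_mid [(array([0.469, 0.29 , 0.088]), 0.76, array([379., 207.]))]
driver_mid [(array([0.455, 0.349, 0.069]), 0.94, array([403., 215.]))]
housing_mid [(array([0.623, 0.471, 0.027]), 0.84, array([446., 302.])), (array([0.277, 0.354, 0.046]), 0.79, array([413., 173.])), (array([0.778, 0.03 , 0.009]), 0.69, array([217., 304.]))]
rack [(array([0.564, 0.311, 0.007]), 0.72, array([373., 263.]))]
tray [(array([ 0.509, -0.275,  0.   ]), 0.63, array([157., 185.]))]
cradle [(array([ 0.538, -0.002,  
[... 539 characters left out ...]
233., 133.])), (array([0.509, 0.272, 0.009]), 0.27, array([264., 174.]))]
housing_mid [(array([0.502, 0.275, 0.042]), 0.86, array([261., 165.])), (array([0.256, 0.336, 0.05 ]), 0.71, array([173., 159.])), (array([0.616, 0.47 , 0.027]), 0.48, array([288., 124.]))]
rack [(array([0.507, 0.272, 0.006]), 0.71, array([263., 175.]))]
tray [(array([ 0.5  , -0.282,  0.002]), 0.92, array([299., 360.]))]
cradle [(array([ 0.53 , -0.015,  0.011]), 0.8, array([289., 251.]))]
phone [(array([0.773, 0.022, 0.008]), 0.76, array([379., 227.]))]
screw_box [(array([0.708, 0.298, 0.028]), 0.95, array([329., 155.]))]
motor_pod [(array([ 0.691, -0.275,  0.03 ]), 0.92, array([389., 335.]))]
wrist [0.114 0.67  0.383]
```

```bash
python3 - <<'E'
import cv2
a=cv2.imread('pics/scene0.png');b=cv2.imread('pics/side0.png')
cv2.imwrite('pics/sceneB.png',cv2.resize(a,(800,600),interpolation=cv2.INTER_CUBIC))
c=b[90:300,130:410];cv2.imwrite('pics/sideC.png',cv2.resize(c,(800,600),interpolation=cv2.INTER_CUBIC))
E
```

```text
(no output)
```

View pics/sceneB.png

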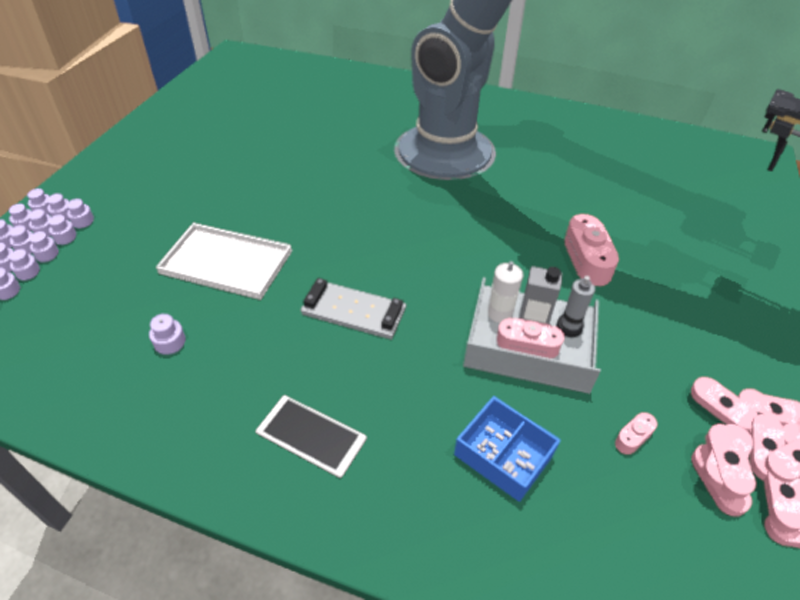

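View pics/sideC.png

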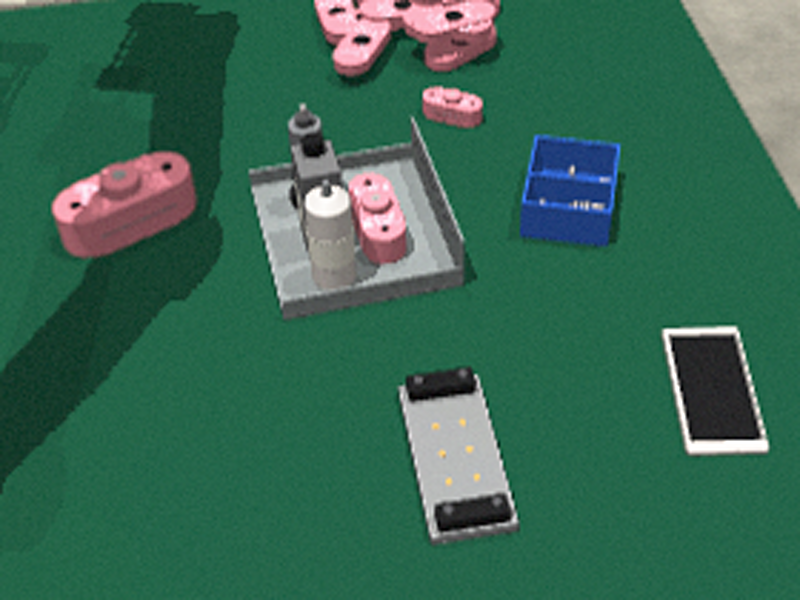

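The scene view shows four kinds of pink housing candidates, in enlarged pixels:
- A large one at (590,248).
- One in the rack at (530,338).
- A small one at (637,433).
- A heap at about (760,450).

The one in the rack, behind the supplies, fits the description: it is middle-sized and lies along y between the supplies and the back wall. I'll enlarge that area to confirm it and to measure the fixtures.

```bash
python3 - <<'E'
import cv2,numpy as np
a=cv2.imread('pics/scene0.png');b=cv2.imread('pics/side0.png')
def c(im,x,y,w,h,s): return cv2.resize(im[y:y+h,x:x+w],(w*s,h*s),interpolation=cv2.INTER_CUBIC)
cv2.imwrite('pics/m1.png',c(a,310,170,130,110,5)) # x/5+310
m=np.vstack([c(a,100,145,195,100,4),c(b,240,170,195,50,4)*0]); 
cv2.imwrite('pics/m2.png',c(a,100,145,195,100,4))
cv2.imwrite('pics/m3.png',c(b,200,110,200,150,4))
E
```

```text
(no output)
```

View pics/m1.png

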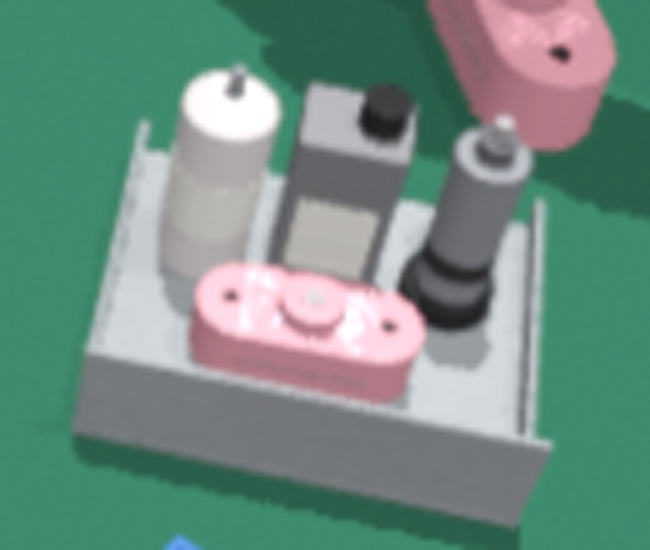

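View pics/m2.png

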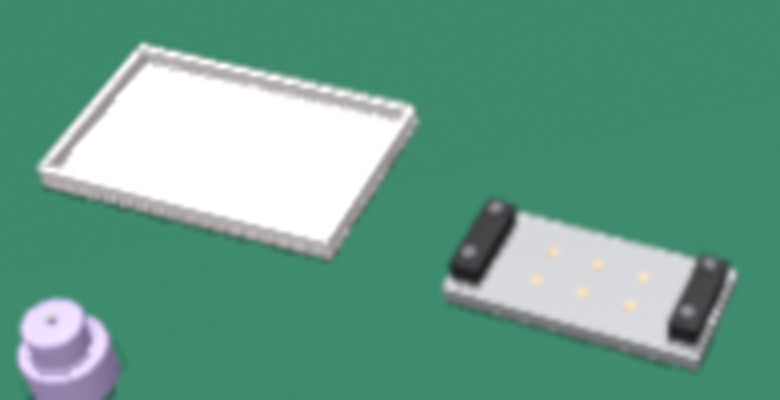

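View pics/m3.png

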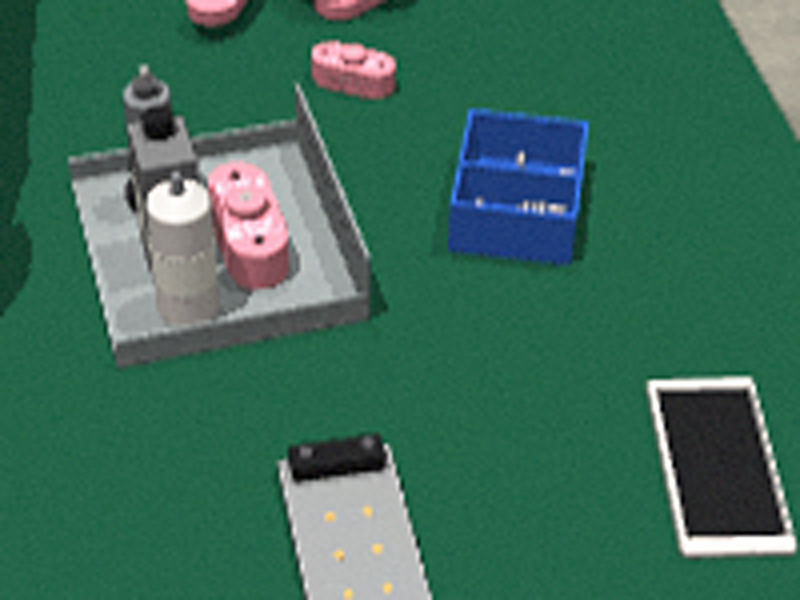

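The crop confirms it: the housing in the rack (about (310,330) in the crop) lies behind the bottle, canister and driver, and is mid-sized compared with the big and small ones. Next I fit the fixture poses from the corners I read in both views.

```bash
cat > fit.py <<'E'
from h import *
from scipy.optimize import least_squares
np.set_printoptions(precision=4,suppress=True)
F={n:grab(n) for n in('scene','side')}
def S(l): return l
def fit(name,obs,x0):
    P=np.array([o[1] for o in obs])/1000
    def r(q):
        c,s=np.cos(q[2]),np.sin(q[2]); W=np.c_[q[0]+c*P[:,0]-s*P[:,1],q[1]+s*P[:,0]+c*P[:,1],P[:,2]]
        return np.concatenate([proj(F[o[0]],w)[0]-o[2] for o,w in zip(obs,W)])
    k=least_squares(r,x0,loss='soft_l1');print(name,k.x[:2],np.degrees(k.x[2]),r(k.x).round(1).reshape(-1,2).tolist());return k.x
a=lambda x,y:np.array([x/5+310,y/5+170]);b=lambda x,y:np.array([x/4+100,y/4+145]);c=lambda x,y:np.array([x/4+200,y/4+110]);d=lambda x,y:np.array([x*.35+130,y*.35+90])
rk=fit('rack',[('scene',(90,-100,60),a(87,352)),('scene',(90,100,60),a(550,446)),('scene',(90,-100,0),a(73,433)),('scene',(90,100,0),a(515,527)),('scene',(-90,-100,25),a(145,122)),('scene',(-90,100,25),a(541,202)),
('side',(90,100,60),c(297,87)),('side',(90,-100,60),c(370,262)),('side',(90,-100,0),c(370,312)),('side',(-90,-100,0),c(120,365)),('side',(-90,100,25),c(70,160))],[.5,.28,0])
tr=fit('tray',[('scene',(-65,-105,16),b(142,45)),('scene',(-65,105,16),b(416,106)),('scene',(65,105,16),b(330,245)),('scene',(65,-105,16),b(40,170))],[.5,-.28,0])
cr=fit('cradle',[('scene',(37,-82,12),b(445,288)),('scene',(37,82,12),b(697,358)),('scene',(-37,82,12),b(735,270)),
('side',(37,-82,12),d(517,524)),('side',(-37,-82,12),d(433,533)),('side',(-37,82,12),d(400,388))],[.53,-.01,0])
R=lambda q:np.array([[np.cos(q[2]),-np.sin(q[2])],[np.sin(q[2]),np.cos(q[2])]])
for n,x,y in(('bottle',-30,-60),('can',-30,0),('drv',-30,60),('housing',22,0)): print(n,rk[:2]+R(rk)@[x/1e3,y/1e3])
for y in(-65,0,65): print('slot',tr[:2]+R(tr)@[0,y/1e3])
# measured tops
print('bottle nozzle tip z.12',atz(F['scene'],a(238,68),.12),atz(F['side'],c(177,176),.12))
print('bottle shoulder z.098',atz(F['scene'],a(231,105),.1))
print('drv tip',atz(F['scene'],a(505,122),.12),atz(F['side'],c(143,68),.12))
print('boss top z.05',atz(F['scene'],a(315,300),.05),atz(F['side'],c(247,197),.05))
f=F['scene'];print('can top corners z.110',[atz(f,a(*p),.11) for p in((312,85),(418,100),(413,160),(300,150))])
E
python3 fit.py
```

```text
rack [0.4805 0.2949] 5.088550822137516 [[-0.5, -0.0], [0.5, 0.6], [-0.4, 0.2], [0.1, 0.3], [-1.0, 0.2], [0.3, -0.3], [0.1, -1.3], [0.0, -1.5], [-0.3, 1.6], [-0.8, 0.6], [-0.7, -0.4]]
tray [ 0.502  -0.2731] 2.4556109628194505 [[0.1, 0.3], [0.1, 0.4], [-0.0, -0.6], [-0.2, -0.0]]
cradle [ 0.5317 -0.0047] 0.7319353139021044 [[-1.1, 0.2], [-0.2, 0.4], [0.3, 0.2], [0.7, -0.6], [-1.0, 1.3], [-1.0, -1.1]]
bottle [0.456  0.2325]
can [0.4507 0.2922]
drv [0.4453 0.352 ]
housing [0.5024 0.2968]
slot [ 0.5048 -0.338 ]
slot [ 0.502  -0.2731]
slot [ 0.4992 -0.2082]
bottle nozzle tip z.12 [0.4459 0.2326 0.12  ] [0.4555 0.2383 0.12  ]
bottle shoulder z.098 [0.4494 0.2332 0.1   ]
drv tip [0.4378 0.3514 0.12  ] [0.4449 0.3593 0.12  ]
boss top z.05 [0.5064 0.2922 0.05  ] [0.5064 0.2897 0.05  ]
can top corners z.110 [array([0.4341, 0.2659, 0.11  ]), array([0.4267, 0.3131, 0.11  ]), array([0.4653, 0.3169, 0.11  ]), array([0.4768, 0.2687, 0.11  ])]
```

```bash
cat > go.py <<'E'
# usage: go.py x y z yawdeg(tool y dir) -> remaining turn about tool z (deg) and shift (cm) in the tool axes after turning
import sys; from h import *
from scipy.spatial.transform import Rotation as Ro
s=monitor.get_state(); x,y,z,w=map(float,sys.argv[1:5])
q=s['orientation'];R=Ro.from_quat([q[1],q[2],q[3],q[0]]).as_matrix()
yaw=np.degrees(np.arctan2(R[1,1],R[0,1])); turn=(yaw-w+90)%180-90
Rt=R@Ro.from_rotvec([0,0,np.radians(turn)]).as_matrix()
print('t',round(s['t'],2),'tcp',s['ee_pos'].round(4),'yaw',round(yaw,2),'tilt',R[:2,2].round(4),'gap',round(s['finger_gap']*87,1),'F',s['contact_force'].round(1),round(s['finger_force'],1))
print('turn',round(turn,2),'shift cm',(100*Rt.T@(np.array([x,y,z])-s['ee_pos'])).round(2),'now-axes',(100*R.T@(np.array([x,y,z])-s['ee_pos'])).round(2))
E
python3 -m inch '[[[0,0,0,0,0,8.56,1],[0,0,0,0,0,8.56,1],[0,0,0,0,0,8.56,1],[0,0,0,0,0,8.56,1],[0,0,0,0,0,8.56,1],[0,0,0,0,0,8.56,1],[0,0,0,0,0,8.56,1],[0,0,0,0,0,8.56,1]]]'
python3 -m inch '[[[-4.36,2.26,0,0,0,0,1],[-4.36,2.26,0,0,0,0,1],[-4.36,2.26,0,0,0,0,1],[-4.36,2.26,0,0,0,0,1],[-4.36,2.26,0,0,0,0,1],[-4.36,2.26,0,0,0,0,1],[-4.36,2.26,0,0,0,0,1],[-4.36,2.26,0,0,0,0,1],[-4.36,2.26,0,0,0,0,1],[-4.36,2.26,0,0,0,0,1]]]'
python3 -m inch '[[[0,0,0,0,0,0,1],[0,0,0,0,0,0,1]]]'
python3 go.py .455 .2325 .0723 5.1
python3 -c "
from h import *
f=grab('wrist','w1')"
```

```text
t: 2.05
ee_pos: [0.1908, 0.6475, 0.2226]
orientation: [-0.0, 0.677, 0.736, -0.0]
contact_force: [-0.4, 0.6, 0.3]
finger_gap: 0.997
finger_force: 0.0
t: 3.05
ee_pos: [0.4555, 0.2315, 0.223]
orientation: [-0.0, 0.675, 0.738, 0.001]
contact_force: [1.4, -0.0, -0.9]
finger_gap: 0.997
finger_force: 0.0
t: 3.25
ee_pos: [0.4553, 0.2322, 0.2228]
orientation: [-0.0, 0.676, 0.737, 0.0]
contact_force: [0.0, 0.1, -0.1]
finger_gap: 0.998
finger_force: 0.0
t 3.25 tcp [0.4553 0.2322 0.2228] yaw 4.9 tilt [0.0003 0.0007] gap 86.8 F [ 0.   0.1 -0.1] 0.0
turn -0.2 shift cm [ 0.02 -0.03 15.05] now-axes [ 0.02 -0.03 15.05]
```

View pics/w1.png

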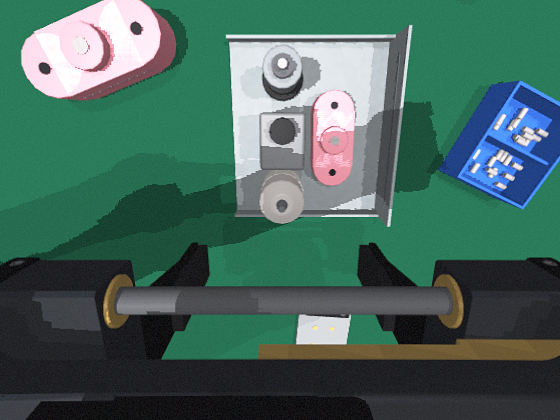

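The wrist view shows all three supplies, with the nozzle at (282,206), the canister top from (262,113) to (304,168), and the driver bit at (282,63). It also shows the boss at (334,139). I'll turn these into positions.

```bash
python3 - <<'E'
from h import *
f=grab('wrist')
for n,p,z in(('nozzle',(282,206),.126),('shoulder c',(282,197),.104),('drv',(282,63),.126),('canTL',(262,114),.11),('canTR',(303,113),.11),('canBR',(305,168),.11),('canBL',(262,168),.11),('boss',(334,139),.05),('houstop',(334,138),.04),('hole1',(334.5,104.5),.04),('hole2',(332.5,171.5),.04),('lipTL',(229,38),.031),('lipBL',(236,216),.025),('wallT',(410,27),.06),('wallB',(389,224),.06)):
    print(n,atz(f,p,z).round(4))
E
```

```text
nozzle [0.454 0.238 0.126]
shoulder c [0.4538 0.2402 0.104 ]
drv [0.4441 0.3515 0.126 ]
canTL [0.4303 0.313  0.11  ]
canTR [0.465  0.3169 0.11  ]
canBR [0.4718 0.2704 0.11  ]
canBL [0.4335 0.267  0.11  ]
boss [0.5043 0.2941 0.05  ]
houstop [0.5058 0.2945 0.04  ]
hole1 [0.5016 0.3289 0.04  ]
hole2 [0.5092 0.2578 0.04  ]
lipTL [0.3867 0.3833 0.031 ]
lipBL [0.4012 0.1901 0.025 ]
wallT [0.5587 0.4014 0.06  ]
wallB [0.5766 0.2079 0.06  ]
```

```bash

python3 -m inch '[[[0.1,-0.1,4,0,0,0,1],[0.1,0,4,0,0,0,1],[0,0,3.5,0,0,0,1],[0,0,2.5,0,0,0,1],[0,0,1.05,0,0,0,1],[0,0,0,0,0,0,1],[0,0,0,0,0,0,1]]]' | tail -4
python3 go.py .4545 .234 .0723 5.1
python3 -m inch '[[[0,0,0,0,0,0,0],[0,0,0,0,0,0,0],[0,0,0,0,0,0,0],[0,0,0,0,0,0,0],[0,0,0,0,0,0,0],[0,0,0,0,0,0,0],[0,0,0,0,0,0,0],[0,0,0,0,0,0,0]]]'
python3 go.py .4545 .234 .1723 5.1
```

```text
orientation: [0.0, 0.675, 0.738, 0.001]
contact_force: [1.6, 0.0, -0.1]
finger_gap: 1.001
finger_force: 0.0
t 4.05 tcp [0.454  0.2362 0.0729] yaw 5.16 tilt [0.0013 0.0012] gap 87.1 F [ 1.6  0.  -0.1] 0.0
turn 0.06 shift cm [-0.23  0.03  0.06] now-axes [-0.23  0.03  0.06]
t: 4.85
ee_pos: [0.4536, 0.2351, 0.0721]
orientation: [0.0, 0.675, 0.738, 0.0]
contact_force: [-0.2, 0.3, 1.2]
finger_gap: 0.496
finger_force: 30.0
t 4.85 tcp [0.4536 0.2351 0.0721] yaw 5.08 tilt [0.0002 0.0001] gap 43.2 F [-0.2  0.3  1.2] 30.0
turn -0.02 shift cm [ -0.12   0.08 -10.02] now-axes [ -0.12   0.08 -10.02]
```

```bash

python3 -m inch '[[[0,0,-1,0,0,0,0],[0,0,-2,0,0,0,0],[0,0,-3,0,0,0,0],[0,0,-3,0,0,0,0],[0,0,-1,0,0,0.6,0],[0,0,0,0,0,1,0],[0,0,0,0,0,1,0]]]' | tail -3
python3 go.py .5048 -.338 .0703 2.5
```

```text
contact_force: [-0.3, 0.7, -2.0]
finger_gap: 0.499
finger_force: 30.0
t 5.55 tcp [0.4526 0.2348 0.171 ] yaw 2.42 tilt [-0.0017 -0.0009] gap 43.4 F [-0.3  0.7 -2. ] 30.0
turn -0.08 shift cm [-57.45   2.73  10.11] now-axes [-57.44   2.82  10.11]
```

```bash

python3 -m inch '[[[-1.5,0.16,0,0,0,0,0],[-3,0.16,0,0,0,0,0],[-4,0.16,0,0,0,0,0],[-4,0.16,0,0,0,0,0],[-4,0.16,0,0,0,0,0],[-4,0.16,0,0,0,0,0],[-4,0.16,0,0,0,0,0],[-4,0.16,0,0,0,0,0],[-4,0.16,0,0,0,0,0],[-4,0.16,0,0,0,0,0]]]' | tail -3
python3 -m inch '[[[-4,0.16,0,0,0,0,0],[-4,0.16,0,0,0,0,0],[-4,0.16,0,0,0,0,0],[-4,0.16,0,0,0,0,0],[-3,0.16,0,0,0,0,0],[-1.5,0.16,0,0,0,0,0],[-0.45,0.17,0,0,0,0,0],[0,0,0,0,0,0,0],[0,0,0,0,0,0,0]]]' | tail -3
python3 go.py .5048 -.338 .0703 2.5
python3 -c "
from h import *
f=grab('wrist','w2')"
```

```text
contact_force: [0.4, 0.2, -1.2]
finger_gap: 0.496
finger_force: 30.0
contact_force: [-0.7, -0.5, -2.8]
finger_gap: 0.498
finger_force: 30.0
t 7.45 tcp [ 0.5059 -0.3356  0.1714] yaw 2.62 tilt [-0.0009  0.002 ] gap 43.3 F [-0.7 -0.5 -2.8] 30.0
turn 0.12 shift cm [-0.26 -0.11 10.11] now-axes [-0.26 -0.11 10.11]
```

View pics/w2.png

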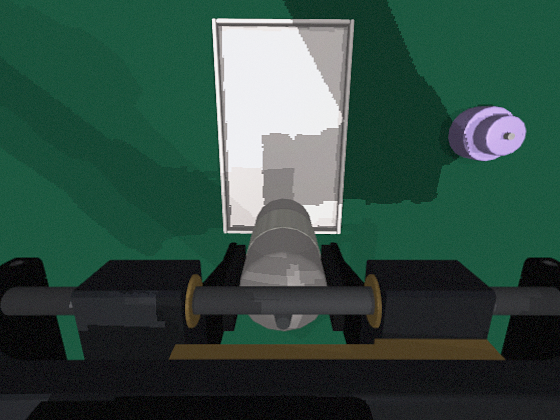

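The wrist view shows the bottle held upright above the near end of the tray, whose rim corners are at (215,20), (352,20), (340,233) and (224,233). I'll check these while lowering.

```bash

python3 -c "
from h import *
f=grab('wrist')
for p in((215,20),(352,20),(340,233),(224,233)): print(atz(f,p,.016).round(4))"
python3 -m inch '[[[-0.1,-0.1,2.5,0,0,0,0],[-0.1,0,3,0,0,0,0],[0,0,2.5,0,0,0,0],[0,0,1.3,0,0,0,0],[0,0,0.5,0,0,0,0],[0,0,0.2,0,0,0,0],[0,0,0,0,0,0,0],[0,0,0,0,0,0,0]]]' | tail -3
python3 go.py .5048 -.338 .0703 2.5
```

```text
[ 0.4381 -0.1764  0.016 ]
[ 0.5617 -0.1707  0.016 ]
[ 0.5718 -0.3769  0.016 ]
[ 0.4438 -0.3827  0.016 ]
contact_force: [0.2, -0.2, -1.7]
finger_gap: 0.496
finger_force: 30.0
t 8.35 tcp [ 0.5055 -0.3401  0.0731] yaw 2.49 tilt [ 0.0019 -0.0009] gap 43.1 F [ 0.2 -0.2 -1.7] 30.0
turn -0.01 shift cm [ 0.22 -0.06  0.28] now-axes [ 0.22 -0.06  0.28]
```

```bash

python3 -m inch '[[[0,0,0.1,0,0,0,0],[0,0,0.1,0,0,0,0],[0,0,0.05,0,0,0,0],[0,0,0,0,0,0,0],[0,0,0,0,0,0,0]]]' | tail -3
python3 go.py .5048 -.338 .0703 2.5
```

```text
contact_force: [-1.1, 1.9, 4.7]
finger_gap: 0.498
finger_force: 30.0
t 8.85 tcp [ 0.5051 -0.3399  0.0701] yaw 2.49 tilt [ 0.0008 -0.0001] gap 43.3 F [-1.1  1.9  4.7] 30.0
turn -0.01 shift cm [ 0.19 -0.02 -0.02] now-axes [ 0.19 -0.02 -0.02]
```

```bash

python3 -m inch '[[[0,0,0,0,0,0,1],[0,0,0,0,0,0,1],[0,0,0,0,0,0,1],[0,0,0,0,0,0,1],[0,0,-3,0,0,0,1],[0,0,-4,0,0,0,1],[0,0,-4,0,0,-1.3,1],[0,0,-1.5,0,0,-1.3,1]]]' | tail -3
python3 -m inch '[[[4.7,0,0,0,0,0,1],[4.7,0,0,0,0,0,1],[4.7,0,0,0,0,0,1],[4.7,0,0,0,0,0,1],[4.7,0,0,0,0,0,1],[4.7,0,0,0,0,0,1],[4.7,0,0,0,0,0,1],[4.7,0,0,0,0,0,1],[4.7,0,0,0,0,0,1],[4.7,0,0,0,0,0,1]]]' | tail -3
python3 -m inch '[[[4.7,0,0,0,0,0,1],[4.7,0,0,0,0,0,1],[4.7,0,0,0,0,0,1],[2.3,0,0,0,0,0,1],[0,0,0,0,0,0,1],[0,0,0,0,0,0,1]]]' | tail -3
python3 go.py .4505 .292 .0723 5.1
```

```text
contact_force: [0.2, 0.1, -0.3]
finger_gap: 0.991
finger_force: 0.0
contact_force: [1.1, -0.9, 0.8]
finger_gap: 1.0
finger_force: 0.0
contact_force: [-0.3, -1.2, -0.1]
finger_gap: 0.999
finger_force: 0.0
t 11.25 tcp [0.4482 0.2912 0.1938] yaw 5.12 tilt [-0.001  -0.0016] gap 86.9 F [-0.3 -1.2 -0.1] 0.0
turn 0.02 shift cm [ 0.08  0.25 12.15] now-axes [ 0.08  0.25 12.15]
```

```bash

python3 -m inch '[[[0.08,0.15,4,0,0,0,1],[0,0.1,4,0,0,0,1],[0,0,2.5,0,0,0,1],[0,0,1.2,0,0,0,1],[0,0,0.45,0,0,0,1],[0,0,0,0,0,0,1],[0,0,0,0,0,0,1]]]' | tail -3
python3 go.py .4505 .292 .0723 5.1
python3 -m inch '[[[0,0,0,0,0,0,0],[0,0,0,0,0,0,0],[0,0,0,0,0,0,0],[0,0,0,0,0,0,0],[0,0,0,0,0,0,0],[0,0,0,0,0,0,0],[0,0,0,0,0,0,0],[0,0,0,0,0,0,0]]]' | tail -2
python3 go.py .4505 .292 .0723 5.1
python3 -m inch '[[[0,0,-1,0,0,0,0],[0,0,-2,0,0,0,0],[0,0,-3,0,0,0,0],[0,0,-3,0,0,0,0],[0,0,-1,0,0,0.6,0],[0,0,0,0,0,1,0],[0,0,0,0,0,1,0]]]' | tail -3
python3 go.py .502 -.273 .0703 2.5
```

```text
contact_force: [-0.0, 0.3, 1.1]
finger_gap: 0.996
finger_force: 0.0
t 11.95 tcp [0.4521 0.2931 0.0743] yaw 5.05 tilt [0.002  0.0017] gap 86.6 F [-0.   0.3  1.1] 0.0
turn -0.05 shift cm [-0.09 -0.16  0.2 ] now-axes [-0.09 -0.16  0.2 ]
finger_gap: 0.455
finger_force: 29.8
t 12.75 tcp [0.4507 0.2928 0.0729] yaw 5.09 tilt [-0.0006 -0.0001] gap 39.6 F [-1.4  0.2 -0.3] 29.8
turn -0.01 shift cm [-0.08 -0.03  0.06] now-axes [-0.08 -0.03  0.06]
contact_force: [0.1, 0.4, -3.3]
finger_gap: 0.458
finger_force: 29.8
t 13.45 tcp [0.4502 0.2924 0.172 ] yaw 2.42 tilt [-0.0016 -0.0011] gap 39.9 F [ 0.1  0.4 -3.3] 29.8
turn -0.08 shift cm [-56.7    2.73  10.22] now-axes [-56.7    2.81  10.22]
```

```bash

python3 -m inch '[[[-1.5,0.16,0,0,0,0,0],[-3,0.16,0,0,0,0,0],[-4,0.16,0,0,0,0,0],[-4,0.16,0,0,0,0,0],[-4,0.16,0,0,0,0,0],[-4,0.16,0,0,0,0,0],[-4,0.16,0,0,0,0,0],[-4,0.16,0,0,0,0,0],[-4,0.16,0,0,0,0,0],[-4,0.16,0,0,0,0,0]]]' | tail -3
python3 -m inch '[[[-4,0.16,0,0,0,0,0],[-4,0.16,0,0,0,0,0],[-4,0.16,0,0,0,0,0],[-3.5,0.16,0,0,0,0,0],[-2.7,0.16,0,0,0,0,0],[-1.5,0.16,0,0,0,0,0],[-0.5,0.1,0,0,0,0,0],[0,0,0,0,0,0,0],[0,0,0,0,0,0,0]]]' | tail -3
python3 go.py .502 -.273 .0707 2.5
```

```text
contact_force: [0.0, 1.4, -2.4]
finger_gap: 0.459
finger_force: 29.8
contact_force: [-0.4, -0.4, -2.4]
finger_gap: 0.458
finger_force: 29.8
t 15.35 tcp [ 0.5022 -0.2707  0.1725] yaw 2.6 tilt [-0.001   0.0017] gap 39.8 F [-0.4 -0.4 -2.4] 29.8
turn 0.1 shift cm [-0.25 -0.02 10.18] now-axes [-0.25 -0.02 10.18]
```

```bash

python3 -m inch '[[[0,0,2.5,0,0,0,0],[0,0,3,0,0,0,0],[0,0,2.5,0,0,0,0],[0,0,1.3,0,0,0,0],[0,0,0.5,0,0,0,0],[0,0,0.2,0,0,0,0],[0,0,0,0,0,0,0],[0,0,0,0,0,0,0]]]' | tail -3
python3 go.py .502 -.273 .0707 2.5
python3 -m inch '[[[0,0,0.1,0,0,0,0],[0,0,0.1,0,0,0,0],[0,0,0.05,0,0,0,0],[0,0,0,0,0,0,0],[0,0,0,0,0,0,0]]]' | tail -3
python3 go.py .502 -.273 .0707 2.5
```

```text
contact_force: [-0.8, 0.1, -1.6]
finger_gap: 0.458
finger_force: 29.8
t 16.15 tcp [ 0.5029 -0.2728  0.0741] yaw 2.49 tilt [ 0.0019 -0.0006] gap 39.9 F [-0.8  0.1 -1.6] 29.8
turn -0.01 shift cm [-0.01 -0.09  0.34] now-axes [-0.02 -0.09  0.34]
contact_force: [-1.1, 0.9, 3.2]
finger_gap: 0.456
finger_force: 29.8
t 16.65 tcp [ 0.5024 -0.2725  0.0709] yaw 2.49 tilt [0.0004 0.0002] gap 39.7 F [-1.1  0.9  3.2] 29.8
turn -0.01 shift cm [-0.04 -0.04  0.02] now-axes [-0.04 -0.04  0.02]
```

```bash

python3 -m inch '[[[0,0,0,0,0,0,1],[0,0,0,0,0,0,1],[0,0,0,0,0,0,1],[0,0,0,0,0,0,1],[0,0,-3,0,0,0,1],[0,0,-4,0,0,0,1],[0,0,-4,0,0,-1.3,1],[0,0,-1.5,0,0,-1.3,1]]]' | tail -3
python3 -m inch '[[[4.7,0,0,0,0,0,1],[4.7,0,0,0,0,0,1],[4.7,0,0,0,0,0,1],[4.7,0,0,0,0,0,1],[4.7,0,0,0,0,0,1],[4.7,0,0,0,0,0,1],[4.7,0,0,0,0,0,1],[4.7,0,0,0,0,0,1],[4.7,0,0,0,0,0,1],[4.7,0,0,0,0,0,1]]]' | tail -3
python3 -m inch '[[[4.7,0,0,0,0,0,1],[4.7,0,0,0,0,0,1],[4.7,0,0,0,0,0,1],[1.6,0,0,0,0,0,1],[0,0,0,0,0,0,1],[0,0,0,0,0,0,1]]]' | tail -3
python3 go.py .4446 .3515 .0723 5.1
```

```text
contact_force: [-0.3, 0.1, -0.7]
finger_gap: 0.991
finger_force: 0.0
contact_force: [0.8, 0.5, 0.7]
finger_gap: 0.996
finger_force: 0.0
contact_force: [0.4, -0.2, -0.0]
finger_gap: 0.997
finger_force: 0.0
t 19.05 tcp [0.4467 0.3503 0.1949] yaw 5.03 tilt [-0.0007 -0.0019] gap 86.8 F [ 0.4 -0.2 -0. ] 0.0
turn -0.07 shift cm [ 0.16 -0.19 12.26] now-axes [ 0.16 -0.19 12.26]
```

```bash

python3 -m inch '[[[0,-0.2,4,0,0,0,1],[0,-0.1,4,0,0,0,1],[0,0,2.5,0,0,0,1],[0,0,1.2,0,0,0,1],[0,0,0.5,0,0,0,1],[0,0,0,0,0,0,1],[0,0,0,0,0,0,1]]]' | tail -3
python3 go.py .4446 .3515 .0723 5.1
python3 -m inch '[[[0,0,0,0,0,0,0],[0,0,0,0,0,0,0],[0,0,0,0,0,0,0],[0,0,0,0,0,0,0],[0,0,0,0,0,0,0],[0,0,0,0,0,0,0],[0,0,0,0,0,0,0],[0,0,0,0,0,0,0]]]' | tail -2
python3 go.py .4446 .3515 .0723 5.1
python3 -m inch '[[[0,0,-1,0,0,0,0],[0,0,-2,0,0,0,0],[0,0,-3,0,0,0,0],[0,0,-3,0,0,0,0],[0,0,-1,0,0,0.6,0],[0,0,0,0,0,1,0],[0,0,0,0,0,1,0]]]' | tail -3
python3 go.py .4992 -.208 .0703 2.5
```

```text
contact_force: [-0.4, -0.2, 0.1]
finger_gap: 0.997
finger_force: 0.0
t 19.75 tcp [0.4447 0.352  0.0749] yaw 5.04 tilt [0.0019 0.0018] gap 86.7 F [-0.4 -0.2  0.1] 0.0
turn -0.06 shift cm [-0.05 -0.01  0.26] now-axes [-0.05 -0.01  0.26]
finger_gap: 0.383
finger_force: 30.0
t 20.55 tcp [0.4438 0.3518 0.0736] yaw 5.09 tilt [0.0005 0.0002] gap 33.3 F [ 0.3 -0.6 -0.3] 30.0
turn -0.01 shift cm [-0.04  0.07  0.13] now-axes [-0.04  0.07  0.13]
contact_force: [0.2, -0.4, -4.0]
finger_gap: 0.382
finger_force: 30.0
t 21.25 tcp [0.4426 0.3512 0.1723] yaw 2.41 tilt [-0.002  -0.0016] gap 33.2 F [ 0.2 -0.4 -4. ] 30.0
turn -0.09 shift cm [-56.09   3.24  10.27] now-axes [-56.09   3.32  10.27]
```

```bash

python3 -m inch '[[[-1.5,0.19,0,0,0,0,0],[-3,0.19,0,0,0,0,0],[-4,0.19,0,0,0,0,0],[-4,0.19,0,0,0,0,0],[-4,0.19,0,0,0,0,0],[-4,0.19,0,0,0,0,0],[-4,0.19,0,0,0,0,0],[-4,0.19,0,0,0,0,0],[-4,0.19,0,0,0,0,0],[-4,0.19,0,0,0,0,0]]]' | tail -3
python3 -m inch '[[[-4,0.19,0,0,0,0,0],[-4,0.19,0,0,0,0,0],[-4,0.19,0,0,0,0,0],[-3.2,0.19,0,0,0,0,0],[-2.5,0.19,0,0,0,0,0],[-1.4,0.19,0,0,0,0,0],[-0.5,0.1,0,0,0,0,0],[0,0,0,0,0,0,0],[0,0,0,0,0,0,0]]]' | tail -3
python3 -m inch '[[[0,0,2.5,0,0,0,0],[0,0,3,0,0,0,0],[0,0,2.5,0,0,0,0],[0,0,1.3,0,0,0,0],[0,0,0.5,0,0,0,0],[0,0,0,0,0,0,0],[0,0,0,0,0,0,0]]]' | tail -3
python3 go.py .4992 -.208 .0716 2.5
```

```text
contact_force: [1.0, -1.0, -3.7]
finger_gap: 0.388
finger_force: 30.0
contact_force: [-0.2, 0.7, -3.7]
finger_gap: 0.382
finger_force: 30.0
contact_force: [0.4, -0.1, -3.8]
finger_gap: 0.386
finger_force: 30.0
t 23.85 tcp [ 0.5003 -0.2076  0.0766] yaw 2.5 tilt [ 0.0021 -0.0005] gap 33.6 F [ 0.4 -0.1 -3.8] 30.0
turn 0.0 shift cm [-0.04 -0.11  0.5 ] now-axes [-0.04 -0.11  0.5 ]
```

```bash

python3 -m inch '[[[0,0,0.15,0,0,0,0],[0,0,0.15,0,0,0,0],[0,0,0.05,0,0,0,0],[0,0,0.05,0,0,0,0],[0,0,0,0,0,0,0],[0,0,0,0,0,0,0]]]' | tail -3
python3 go.py .4992 -.208 .0716 2.5
```

```text
contact_force: [-0.5, 0.2, -3.9]
finger_gap: 0.379
finger_force: 30.0
t 24.45 tcp [ 0.4994 -0.2074  0.0716] yaw 2.49 tilt [0.0001 0.    ] gap 33.0 F [-0.5  0.2 -3.9] 30.0
turn -0.01 shift cm [-0.06 -0.02 -0.  ] now-axes [-0.06 -0.02 -0.  ]
```

Not touching the tray yet, so I'll lower it further in small steps.

```bash

python3 -m inch '[[[0,0,0.05,0,0,0,0],[0,0,0.05,0,0,0,0],[0,0,0,0,0,0,0],[0,0,0,0,0,0,0]]]' | tail -3
python3 go.py .4992 -.208 .0716 2.5
```

```text
contact_force: [-1.4, 1.6, 5.5]
finger_gap: 0.386
finger_force: 30.0
t 24.85 tcp [ 0.4996 -0.2074  0.0714] yaw 2.49 tilt [0.0007 0.0005] gap 33.5 F [-1.4  1.6  5.5] 30.0
turn -0.01 shift cm [-0.06 -0.05 -0.02] now-axes [-0.06 -0.05 -0.02]
```

```bash

python3 -m inch '[[[0,0,0,0,0,0,1],[0,0,0,0,0,0,1],[0,0,0,0,0,0,1],[0,0,0,0,0,0,1],[0,0,-3,0,0,0,1],[0,0,-4,0,0,0,1],[0,0,-4,0,0,-1.3,1],[0,0,-2.5,0,0,-1.3,1]]]' | tail -3
python3 -m inch '[[[4.5,0.46,0,0,0,0,1],[4.5,0.46,0,0,0,0,1],[4.5,0.46,0,0,0,0,1],[4.5,0.46,0,0,0,0,1],[4.5,0.46,0,0,0,0,1],[4.5,0.46,0,0,0,0,1],[4.5,0.46,0,0,0,0,1],[4.5,0.46,0,0,0,0,1],[4.5,0.46,0,0,0,0,1],[0,0,0,0,0,0,1]]]' | tail -3
python3 -m inch '[[[0,0,0,0,0,0,1],[0,0,0,0,0,0,1]]]' | tail -3
python3 go.py .505 .2935 .02 5.1
python3 -c "
from h import *
f=grab('wrist','w3')
print([(d['point'],d['conf'],proj(f,d['point'])) for d in eyes.recognise('housing_mid',f)])
grab('side','s3')
a=cv2.imread('pics/w3.png');b=cv2.imread('pics/s3.png')
cv2.imwrite('pics/m4.png',cv2.resize(np.vstack([a[:240],b[180:420]]),(640,548)))"
```

```text
contact_force: [1.2, -0.5, -0.2]
finger_gap: 0.973
finger_force: 0.0
contact_force: [-0.5, 0.6, -0.1]
finger_gap: 0.999
finger_force: 0.0
contact_force: [0.0, -0.3, -0.2]
finger_gap: 1.0
finger_force: 0.0
t 26.85 tcp [0.5047 0.1982 0.2054] yaw 4.98 tilt [-0.0002 -0.0008] gap 87.0 F [ 0.  -0.3 -0.2] 0.0
turn -0.12 shift cm [ 9.5   0.88 18.53] now-axes [ 9.5   0.86 18.53]
[([0.5022, 0.2974, 0.0467], 0.72, array([[288.33204102,  94.4328371 ]])), ([0.2682, 0.3366, 0.0462], 0.63, array([[36.37633646, 23.99224429]]))]
```

View pics/m4.png

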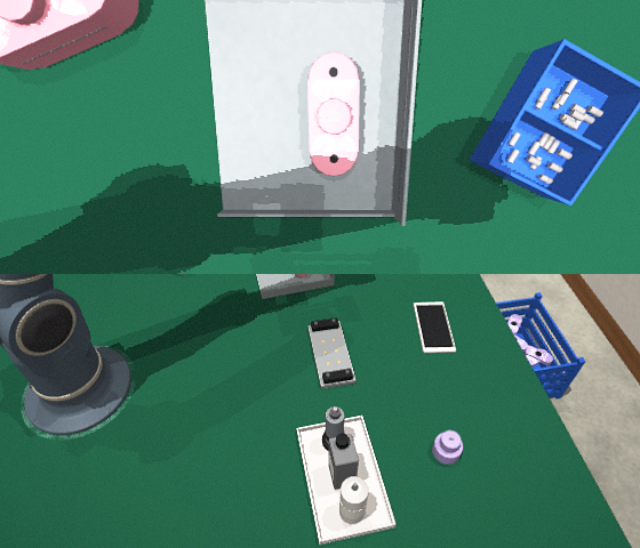

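The picture shows the three supplies standing in the tray and the housing alone in the rack, with its boss at about (292,102) and screw holes at (292,63) and (292,139) in raw pixels.

```bash
python3 -c "
from h import *
f=grab('wrist')
b=atz(f,(292.2,102.4),.05);h1=atz(f,(291.8,63),.04);h2=atz(f,(291.8,139.1),.04)
print(b,h1,h2,(h1+h2)/2,np.degrees(np.arctan2(-(h1-h2)[0],(h1-h2)[1])))
for n in ('x',):
  print([atz(f,(x/1.143,117/1.143),.04)[:2].round(4) for x in (308,360)])
"
python3 go.py .505 .294 .02 5.1
```

```text
[0.50685524 0.29030226 0.05      ] [0.50332112 0.32641824 0.04      ] [0.51011509 0.25479591 0.04      ] [0.50671811 0.29060708 0.04      ] 5.418758751803829
[array([0.4844, 0.2887]), array([0.5299, 0.2926])]
t 27.05 tcp [0.5049 0.1983 0.2057] yaw 4.95 tilt [0.0001 0.    ] gap 86.9 F [-0.1 -0.2  0.3] 0.0
turn -0.15 shift cm [ 9.53  0.86 18.57] now-axes [ 9.53  0.84 18.57]
```

```bash

python3 -m inch '[[[3.1,0.3,0,0,0,0,0.75],[3.1,0.3,0,0,0,0,0.75],[3.1,0.3,2,0,0,0,0.75],[0,0,4,0,0,0,0.75],[0,0,4,0,0,0,0.75],[0,0,2.5,0,0,0,0.75],[0,0,1,0,0,0,0.75],[0,0,0,0,0,0,0.75],[0,0,0,0,0,0,0.75]]]' | tail -3
python3 go.py .506 .2915 .012 5.2
```

```text
contact_force: [-0.2, 0.7, 0.2]
finger_gap: 0.749
finger_force: 0.0
t 27.95 tcp [0.5066 0.2933 0.0718] yaw 5.04 tilt [0.002  0.0013] gap 65.1 F [-0.2  0.7  0.2] 0.0
turn -0.16 shift cm [-0.18 -0.08  5.98] now-axes [-0.18 -0.08  5.98]
```

```bash

python3 -m inch '[[[-0.1,0,2,0,0,0,0.75],[0,0,2,0,0,0,0.75],[0,0,1.2,0,0,0,0.75],[0,0,0.5,0,0,0,0.75],[0,0,0,0,0,0,0.75],[0,0,0,0,0,0,0.75],[0,0,0,0,0,0,0.75]]]' | tail -3
python3 go.py .506 .2915 .012 5.2
python3 -m inch '[[[0,0,0,0,0,0,0],[0,0,0,0,0,0,0],[0,0,0,0,0,0,0],[0,0,0,0,0,0,0],[0,0,0,0,0,0,0],[0,0,0,0,0,0,0],[0,0,0,0,0,0,0]]]' | tail -3
python3 go.py .506 .2915 .012 5.2
python3 -m inch '[[[0,0,-1,0,0,0,0],[0,0,-2,0,0,0,0],[0,0,-3,0,0,0,0],[0,0,-3,0,0,0,0],[0,0,-1,0,0,1.5,0],[0,0,0,0,0,1.5,0],[0,0,0,0,0,1.3,0]]]' | tail -3
python3 go.py .5317 -.0047 .018 0.7
```

```text
contact_force: [0.4, 0.7, -0.3]
finger_gap: 0.748
finger_force: 0.0
t 28.65 tcp [0.5061 0.2926 0.0145] yaw 5.09 tilt [0.0015 0.0011] gap 65.1 F [ 0.4  0.7 -0.3] 0.0
turn -0.11 shift cm [-0.11 -0.02  0.25] now-axes [-0.11 -0.02  0.25]
contact_force: [-0.6, -0.7, 2.3]
finger_gap: 0.504
finger_force: 29.9
t 29.35 tcp [0.5055 0.2922 0.0137] yaw 5.09 tilt [-0.      0.0001] gap 43.9 F [-0.6 -0.7  2.3] 29.9
turn -0.11 shift cm [-0.08  0.05  0.17] now-axes [-0.08  0.05  0.17]
contact_force: [0.0, 0.6, -1.1]
finger_gap: 0.5
finger_force: 29.9
t 30.05 tcp [0.5046 0.2919 0.1125] yaw 0.68 tilt [-0.0015 -0.0009] gap 43.5 F [ 0.   0.6 -1.1] 29.9
turn -0.02 shift cm [-29.68   2.36   9.48] now-axes [-29.68   2.37   9.48]
```

```bash

python3 -m inch '[[[-2,0.24,0,0,0,0,0],[-4,0.24,0,0,0,0,0],[-4.5,0.24,0,0,0,0,0],[-4.7,0.24,0,0,0,0,0],[-4.7,0.24,0,0,0,0,0],[-4.7,0.24,0,0,0,0,0],[-4.7,0.24,0,0,0,0,0],[-4.5,0.24,0,0,0,0,0],[-4,0.24,0,0,0,0,0],[-2.2,0.2,0,0,0,0,0]]]' | tail -3
python3 -m inch '[[[0,0,0,0,0,0,0],[0,0,0,0,0,0,0],[0,0,0,0,0,0,0]]]' | tail -3
python3 go.py .5317 -.0047 .018 0.7
python3 -c "
from h import *
f=grab('wrist','w5')"
```

```text
contact_force: [0.4, -0.7, -1.3]
finger_gap: 0.503
finger_force: 29.9
contact_force: [0.6, 0.8, -1.4]
finger_gap: 0.503
finger_force: 29.9
t 31.35 tcp [ 0.534  -0.1058  0.1124] yaw 0.89 tilt [-0.0023  0.001 ] gap 43.7 F [ 0.6  0.8 -1.4] 29.9
turn 0.19 shift cm [10.1  -0.08  9.45] now-axes [10.1  -0.05  9.45]
```

View pics/w5.png

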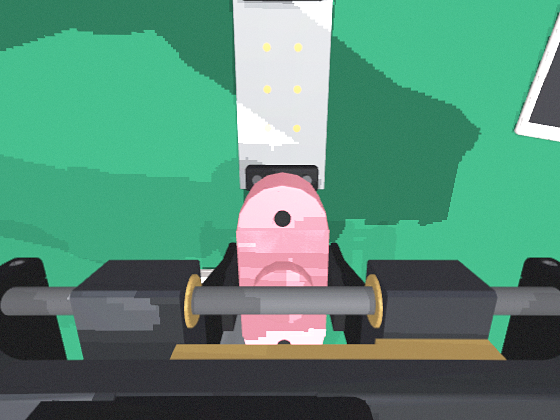

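```bash
python3 -c "
from h import *
f=grab('wrist');s=monitor.get_state();print(s['ee_pos'])
for n,p,z in(('d1',(266.5,47.5),.012),('d2',(298,47.5),.012),('m1',(266.8,89),.012),('m2',(297.5,89),.012),('n2',(296.5,128),.012),('edgeL',(236,89),.012),('edgeR',(328.5,89),.012),('stopnear',(282,166),.028),('hole',(282,218),.1387),('hole2',(284,344),.1387),('boss rim front',(282,261),.1487),('stopfar',(282,1),.024)): print(n,atz(f,p,z).round(4))
"
```

```text
[ 0.53433281 -0.10571707  0.1128921 ]
d1 [0.5202 0.0238 0.012 ]
d2 [0.5442 0.0242 0.012 ]
m1 [ 0.5204 -0.0058  0.012 ]
m2 [ 0.5448 -0.0054  0.012 ]
n2 [ 0.5448 -0.0353  0.012 ]
edgeL [ 0.4959 -0.0062  0.012 ]
edgeR [ 0.5694 -0.005   0.012 ]
stopnear [ 0.5334 -0.0643  0.028 ]
hole [ 0.5339 -0.0704  0.1387]
hole2 [ 0.536  -0.1409  0.1387]
boss rim front [ 0.5342 -0.0874  0.1487]
stopfar [0.5317 0.0509 0.024 ]
```

```bash

python3 -m inch '[[[1.5,0,0,0,0,0.1,0],[3,-0.05,0,0,0,0.1,0],[3,-0.05,0,0,0,0,0],[1.7,0,0,0,0,0,0],[0.8,0,0,0,0,0,0],[0,0,2,0,0,0,0],[0,0,3,0,0,0,0],[0,0,2,0,0,0,0],[0,0,0,0,0,0,0],[0,0,0,0,0,0,0]]]' | tail -3
python3 go.py .532 -.005 .0197 0.7
```

```text
contact_force: [0.3, 0.6, -1.0]
finger_gap: 0.503
finger_force: 29.9
t 32.45 tcp [ 0.5326 -0.0078  0.0438] yaw 0.57 tilt [-0.     -0.0004] gap 43.8 F [ 0.3  0.6 -1. ] 29.9
turn -0.13 shift cm [ 0.28 -0.06  2.41] now-axes [ 0.28 -0.06  2.41]
```

```bash

python3 -m inch '[[[0.15,-0.05,0.6,0,0,-0.1,0],[0.1,0,0.7,0,0,0,0],[0,0,0.5,0,0,0,0],[0,0,0.2,0,0,0,0],[0,0,0,0,0,0,0],[0,0,0,0,0,0,0]]]' | tail -3
python3 go.py .532 -.005 .0197 0.7
```

```text
contact_force: [-0.9, 0.5, -1.3]
finger_gap: 0.507
finger_force: 29.9
t 33.05 tcp [ 0.532  -0.005   0.0236] yaw 0.68 tilt [0.0001 0.    ] gap 44.1 F [-0.9  0.5 -1.3] 29.9
turn -0.02 shift cm [0.   0.   0.39] now-axes [0.   0.   0.39]
```

```bash

python3 -m inch '[[[0,0,0.15,0,0,0,0],[0,0,0.15,0,0,0,0],[0,0,0.05,0,0,0,0],[0,0,0,0,0,0,0],[0,0,0,0,0,0,0]]]' | tail -3
python3 go.py .532 -.005 .0197 0.7
```

```text
contact_force: [0.2, 0.3, -1.2]
finger_gap: 0.503
finger_force: 29.9
t 33.55 tcp [ 0.5319 -0.0049  0.02  ] yaw 0.69 tilt [0.     0.0001] gap 43.8 F [ 0.2  0.3 -1.2] 29.9
turn -0.01 shift cm [-0.01  0.01  0.03] now-axes [-0.01  0.01  0.03]
```

```bash

python3 -m inch '[[[0,0,0.05,0,0,0,0],[0,0,0.05,0,0,0,0],[0,0,0,0,0,0,0],[0,0,0,0,0,0,0]]]' | tail -3
python3 go.py .532 -.005 .0197 0.7
```

```text
contact_force: [-1.5, -0.7, 5.3]
finger_gap: 0.502
finger_force: 29.9
t 33.95 tcp [ 0.532  -0.0049  0.0196] yaw 0.69 tilt [0.0001 0.0005] gap 43.7 F [-1.5 -0.7  5.3] 29.9
turn -0.01 shift cm [-0.01  0.   -0.01] now-axes [-0.01  0.   -0.01]
```

```bash

python3 -m inch '[[[0,0,0,0,0,0,0.75],[0,0,0,0,0,0,0.75],[0,0,0,0,0,0,0.75],[0,0,-2,0,0,0,0.75],[0,0,-4,0,0,0,0.75],[0,0,-4,0,0,0,0.75],[0,0,-4,0,0,0,1],[0,0,-4,0,0,-0.9,1],[0,0,0,0,0,-0.9,1]]]' | tail -3
python3 go.py .4996 -.2074 .0714 2.5
```

```text
contact_force: [-0.1, -0.2, 0.1]
finger_gap: 0.938
finger_force: 0.0
t 34.85 tcp [ 0.5356 -0.0052  0.2044] yaw 2.52 tilt [0.0112 0.0019] gap 81.6 F [-0.1 -0.2  0.1] 0.0
turn 0.02 shift cm [-20.06  -4.62  13.22] now-axes [-20.06  -4.63  13.22]
```

```bash

python3 -m inch '[[[-4,-0.82,0,0,0,0,1],[-4,-0.82,0,0,0,0,1],[-4,-0.82,0,0,0,0,1],[-4,-0.82,0,0,0,0,1],[-4,-0.82,0,0,0,0,1],[0,0,0,0,0,0,1],[0,0,0,0,0,0,1],[0,0,0,0,0,0,1],[0,0,0,0,0,0,1]]]' | tail -3
python3 go.py .4996 -.2074 .0714 2.5
python3 -c "
from h import *
f=grab('wrist','w6')
im=cv2.imread('pics/w6.png')[:250];cv2.imwrite('pics/w6.png',cv2.resize(im,(784,350),interpolation=cv2.INTER_CUBIC))"
```

```text
contact_force: [-1.1, -0.1, -0.6]
finger_gap: 1.002
finger_force: 0.0
t 35.75 tcp [ 0.5    -0.2048  0.1985] yaw 2.65 tilt [-0.0007  0.0008] gap 87.2 F [-1.1 -0.1 -0.6] 0.0
turn 0.15 shift cm [-0.27 -0.04 12.71] now-axes [-0.27 -0.04 12.71]
```

View pics/w6.png

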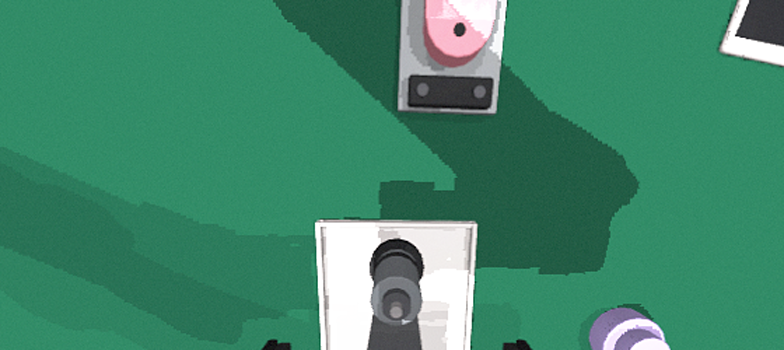

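The housing lies flat between the stops, with its near end at (455,65) and the stop's inner edge at (452,76). The driver stands upright in the tray. I'll now pick up the driver.

```bash

python3 -m inch '[[[-0.05,0,4,0,0,0,1],[0,0,4,0,0,0,1],[0,0,3,0,0,0,1],[0,0,1.2,0,0,0,1],[0,0,0.35,0,0,0,1],[0,0,0,0,0,0,1],[0,0,0,0,0,0,1],[0,0,0,0,0,0,1]]]' | tail -3
python3 go.py .4996 -.2074 .0714 2.5
```

```text
contact_force: [0.2, -0.1, 0.1]
finger_gap: 1.001
finger_force: 0.0
t 36.6 tcp [ 0.5007 -0.2074  0.0749] yaw 2.49 tilt [ 0.0028 -0.0005] gap 87.1 F [ 0.2 -0.1  0.1] 0.0
turn -0.01 shift cm [ 0.   -0.11  0.35] now-axes [ 0.   -0.11  0.35]
```

```bash

python3 -m inch '[[[0,0,0.1,0,0,0,1],[0,0,0.1,0,0,0,1],[0,0,0,0,0,0,0],[0,0,0,0,0,0,0],[0,0,0,0,0,0,0],[0,0,0,0,0,0,0],[0,0,0,0,0,0,0],[0,0,0,0,0,0,0],[0,0,0,0,0,0,0],[0,0,0,0,0,0,0]]]' | tail -3
python3 go.py .4996 -.2074 .0714 2.5
python3 -m inch '[[[0,0,-1,0,0,0,0],[0,0,-2,0,0,0,0],[0,0,-3,0,0,0,0],[0,0,-3,0,0,0,0],[0,0,-1,0,0,-0.6,0],[0,0,0,0,0,-1,0],[0,0,0,0,0,-1,0]]]' | tail -3
python3 go.py .444 .3517 .0735 5.1
```

```text
contact_force: [-0.0, -0.3, -0.8]
finger_gap: 0.386
finger_force: 30.0
t 37.6 tcp [ 0.4997 -0.207   0.0715] yaw 2.49 tilt [0.0002 0.0001] gap 33.5 F [-0.  -0.3 -0.8] 30.0
turn -0.01 shift cm [-0.04 -0.01  0.01] now-axes [-0.04 -0.01  0.01]
contact_force: [-0.0, -0.3, -3.8]
finger_gap: 0.38
finger_force: 30.0
t 38.3 tcp [ 0.4987 -0.2064  0.1703] yaw 5.19 tilt [-0.0023  0.001 ] gap 33.0 F [-0.  -0.3 -3.8] 30.0
turn 0.09 shift cm [56.06 -0.46  9.75] now-axes [56.06 -0.37  9.75]
```

```bash

python3 -m inch '[[[1.5,-0.03,0,0,0,0,0],[3,-0.03,0,0,0,0,0],[4,-0.03,0,0,0,0,0],[4,-0.03,0,0,0,0,0],[4,-0.03,0,0,0,0,0],[4,-0.03,0,0,0,0,0],[4,-0.03,0,0,0,0,0],[4,-0.03,0,0,0,0,0],[4,-0.03,0,0,0,0,0],[4,-0.03,0,0,0,0,0]]]' | tail -3
python3 -m inch '[[[4,-0.03,0,0,0,0,0],[4,-0.03,0,0,0,0,0],[4,0,0,0,0,0,0],[3.2,0,0,0,0,0,0],[2.2,0,0,0,0,0,0],[1.4,0,0,0,0,0,0],[0.8,0,0,0,0,0,0],[0,0,0,0,0,0,0],[0,0,0,0,0,0,0],[0,0,0,0,0,0,0]]]' | tail -3
python3 go.py .444 .352 .0736 5.1
```

```text
contact_force: [1.2, 0.0, -3.5]
finger_gap: 0.381
finger_force: 30.0
contact_force: [0.5, -0.2, -3.7]
finger_gap: 0.379
finger_force: 30.0
t 40.3 tcp [0.4468 0.3497 0.1715] yaw 4.96 tilt [-0.0001 -0.0007] gap 33.0 F [ 0.5 -0.2 -3.7] 30.0
turn -0.14 shift cm [ 0.26 -0.25  9.79] now-axes [ 0.26 -0.25  9.79]
```

```bash

python3 -m inch '[[[0.05,-0.1,2.5,0,0,0,0],[0.05,-0.1,3,0,0,0,0],[0,0,2,0,0,0,0],[0,0,1.3,0,0,0,0],[0,0,0.4,0,0,0,0],[0,0,0,0,0,0,0],[0,0,0,0,0,0,0],[0,0,0,0,0,0,0]]]' | tail -3
python3 go.py .444 .352 .0736 5.1
```

```text
contact_force: [-0.4, -0.0, -4.4]
finger_gap: 0.385
finger_force: 30.0
t 41.1 tcp [0.445  0.3528 0.0807] yaw 5.08 tilt [0.0016 0.0017] gap 33.5 F [-0.4 -0.  -4.4] 30.0
turn -0.02 shift cm [-0.07 -0.1   0.71] now-axes [-0.07 -0.1   0.71]
```

```bash

python3 -m inch '[[[-0.03,0,0.2,0,0,0,0],[0,0,0.15,0,0,0,0],[0,0,0.1,0,0,0,0],[0,0,0.05,0,0,0,0],[0,0,0,0,0,0,0],[0,0,0,0,0,0,0]]]' | tail -3
python3 go.py .444 .352 .0736 5.1
```

```text
contact_force: [-0.3, -0.7, -3.8]
finger_gap: 0.384
finger_force: 30.0
t 41.7 tcp [0.4443 0.352  0.0745] yaw 5.09 tilt [0.     0.0001] gap 33.4 F [-0.3 -0.7 -3.8] 30.0
turn -0.01 shift cm [ 0.01 -0.03  0.09] now-axes [ 0.01 -0.03  0.09]
```

```bash

python3 -m inch '[[[0,-0.03,0.05,0,0,0,0],[0,0,0.05,0,0,0,0],[0,0,0.05,0,0,0,0],[0,0,0,0,0,0,0],[0,0,0,0,0,0,0]]]' | tail -3
python3 go.py .444 .352 .0736 5.1
```

```text
contact_force: [-1.5, -1.7, 3.4]
finger_gap: 0.379
finger_force: 30.0
t 42.2 tcp [0.4439 0.352  0.0735] yaw 5.09 tilt [-0.      0.0004] gap 33.0 F [-1.5 -1.7  3.4] 30.0
turn -0.01 shift cm [-0.    0.01 -0.01] now-axes [-0.    0.01 -0.01]
```

```bash

python3 -m inch '[[[0,0,0,0,0,0,1],[0,0,0,0,0,0,1],[0,0,0,0,0,0,1],[0,0,0,0,0,0,1],[0,0,-3,0,0,0,1],[0,0,-4,0,0,0,1],[0,0,-4,0,0,1.3,1],[0,0,-1.5,0,0,1.3,1]]]' | tail -3
python3 -m inch '[[[-4.7,0.23,0,0,0,0,1],[-4.7,0.23,0,0,0,0,1],[-4.7,0.23,0,0,0,0,1],[-4.7,0.23,0,0,0,0,1],[-4.7,0.23,0,0,0,0,1],[-4.7,0.23,0,0,0,0,1],[-4.7,0.23,0,0,0,0,1],[-4.7,0.23,0,0,0,0,1],[-4.7,0.23,0,0,0,0,1],[-4.7,0.23,0,0,0,0,1]]]' | tail -3
python3 -m inch '[[[-4.7,0.23,0,0,0,0,1],[-4.7,0.23,0,0,0,0,1],[-4.7,0.23,0,0,0,0,1],[-1.55,0.1,0,0,0,0,1],[0,0,0,0,0,0,1],[0,0,0,0,0,0,1],[0,0,0,0,0,0,1]]]' | tail -3
python3 go.py .5024 -.2726 .0709 2.5
```

```text
contact_force: [0.1, 0.1, 0.0]
finger_gap: 0.974
finger_force: 0.0
contact_force: [1.4, 0.2, 0.9]
finger_gap: 1.001
finger_force: 0.0
contact_force: [-0.2, 1.1, -0.4]
finger_gap: 1.003
finger_force: 0.0
t 44.7 tcp [ 0.5023 -0.2709  0.1977] yaw 2.62 tilt [-0.0003  0.0013] gap 87.3 F [-0.2  1.1 -0.4] 0.0
turn 0.12 shift cm [-1.900e-01  1.000e-02  1.268e+01] now-axes [-1.900e-01  1.000e-02  1.268e+01]
```

```bash

python3 -m inch '[[[0,0,4,0,0,0,1],[0,0,4,0,0,0,1],[0,0,3,0,0,0,1],[0,0,1.2,0,0,0,1],[0,0,0.35,0,0,0,1],[0,0,0,0,0,0,1],[0,0,0,0,0,0,1],[0,0,0.1,0,0,0,1],[0,0,0,0,0,0,1],[0,0,0,0,0,0,1]]]' | tail -3
python3 go.py .5024 -.2726 .0709 2.5
python3 -m inch '[[[0,0,0,0,0,0,0],[0,0,0,0,0,0,0],[0,0,0,0,0,0,0],[0,0,0,0,0,0,0],[0,0,0,0,0,0,0],[0,0,0,0,0,0,0],[0,0,0,0,0,0,0],[0,0,0,0,0,0,0]]]' | tail -3
python3 go.py .5024 -.2726 .0709 2.5
python3 -m inch '[[[0,0,-1,0,0,0,0],[0,0,-2,0,0,0,0],[0,0,-3,0,0,0,0],[0,0,-3,0,0,0,0],[0,0,-1,0,0,-0.6,0],[0,0,0,0,0,-1,0],[0,0,0,0,0,-1,0]]]' | tail -3
python3 go.py .4507 .2926 .0727 5.1
```

```text
contact_force: [-0.5, 0.6, 0.3]
finger_gap: 1.002
finger_force: 0.0
t 45.7 tcp [ 0.5023 -0.2728  0.072 ] yaw 2.49 tilt [ 0.0009 -0.0001] gap 87.1 F [-0.5  0.6  0.3] 0.0
turn -0.01 shift cm [0.02 0.01 0.11] now-axes [0.02 0.01 0.11]
contact_force: [0.4, -0.4, -1.0]
finger_gap: 0.455
finger_force: 29.9
t 46.5 tcp [ 0.5019 -0.2727  0.0714] yaw 2.48 tilt [-0.0002  0.0002] gap 39.6 F [ 0.4 -0.4 -1. ] 29.9
turn -0.02 shift cm [0.   0.05 0.05] now-axes [0.   0.05 0.05]
contact_force: [-0.3, 0.5, -3.4]
finger_gap: 0.458
finger_force: 29.9
t 47.2 tcp [ 0.5013 -0.272   0.1704] yaw 5.19 tilt [-0.0017  0.0011] gap 39.8 F [-0.3  0.5 -3.4] 29.9
turn 0.09 shift cm [ 5.667e+01 -1.000e-02  9.840e+00] now-axes [56.67  0.08  9.84]
```

```bash

python3 -m inch '[[[1.5,-0.01,0,0,0,0,0],[3,-0.01,0,0,0,0,0],[4,-0.01,0,0,0,0,0],[4,-0.01,0,0,0,0,0],[4,-0.01,0,0,0,0,0],[4,-0.01,0,0,0,0,0],[4,-0.01,0,0,0,0,0],[4,-0.01,0,0,0,0,0],[4,-0.01,0,0,0,0,0],[4,-0.01,0,0,0,0,0]]]' | tail -3
python3 -m inch '[[[4,0,0,0,0,0,0],[4,0,0,0,0,0,0],[4,0,0,0,0,0,0],[3.6,0,0,0,0,0,0],[2.4,0,0,0,0,0,0],[1.4,0,0,0,0,0,0],[0.8,0,0,0,0,0,0],[0,0,0,0,0,0,0],[0,0,0,0,0,0,0],[0,0,0,0,0,0,0]]]' | tail -3
python3 go.py .4507 .2925 .0733 5.1
```

```text
contact_force: [0.5, 0.6, -1.3]
finger_gap: 0.455
finger_force: 29.9
contact_force: [-0.3, 0.4, -2.6]
finger_gap: 0.459
finger_force: 29.9
t 49.2 tcp [0.4511 0.2904 0.1715] yaw 4.95 tilt [-0.0001 -0.0005] gap 40.0 F [-0.3  0.4 -2.6] 29.9
turn -0.15 shift cm [ 0.22 -0.02  9.82] now-axes [ 0.22 -0.02  9.82]
```

```bash

python3 -m inch '[[[0,0,2.5,0,0,0,0],[0,0,3,0,0,0,0],[0,0,2,0,0,0,0],[0,0,1.3,0,0,0,0],[0,0,0.4,0,0,0,0],[0,0,0.2,0,0,0,0],[0,0,0,0,0,0,0],[0,0,0,0,0,0,0],[0,0,0,0,0,0,0]]]' | tail -3
python3 go.py .4507 .2925 .0733 5.1
```

```text
contact_force: [0.1, 0.3, -1.6]
finger_gap: 0.456
finger_force: 29.9
t 50.1 tcp [0.4512 0.2924 0.0783] yaw 5.09 tilt [0.0012 0.0012] gap 39.6 F [ 0.1  0.3 -1.6] 29.9
turn -0.01 shift cm [ 0.02 -0.05  0.5 ] now-axes [ 0.02 -0.05  0.5 ]
```

```bash

python3 -m inch '[[[0,0,0.15,0,0,0,0],[0,0,0.1,0,0,0,0],[0,0,0.1,0,0,0,0],[0,0,0,0,0,0,0],[0,0,0,0,0,0,0],[0,0,0,0,0,0,0]]]' | tail -3
python3 go.py .4507 .2925 .0733 5.1
```

```text
contact_force: [1.2, -0.0, -2.1]
finger_gap: 0.455
finger_force: 29.9
t 50.7 tcp [0.4507 0.292  0.074 ] yaw 5.08 tilt [0. 0.] gap 39.6 F [ 1.2 -0.  -2.1] 29.9
turn -0.02 shift cm [0.05 0.   0.07] now-axes [0.05 0.   0.07]
```

```bash

python3 -m inch '[[[0.05,0,0.05,0,0,0,0],[0,0,0.05,0,0,0,0],[0,0,0.03,0,0,0,0],[0,0,0,0,0,0,0],[0,0,0,0,0,0,0]]]' | tail -3
python3 go.py .4507 .2925 .0733 5.1
```

```text
contact_force: [-2.1, -0.2, 4.9]
finger_gap: 0.457
finger_force: 29.9
t 51.2 tcp [0.4507 0.2927 0.0734] yaw 5.09 tilt [-0.      0.0006] gap 39.8 F [-2.1 -0.2  4.9] 29.9
turn -0.01 shift cm [-0.02 -0.01  0.01] now-axes [-0.02 -0.01  0.01]
```

```bash
python3 go.py .4507 .2925 .0733 5.1
python3 -m inch '[[[0,0,0,0,0,0,1],[0,0,0,0,0,0,1],[0,0,0,0,0,0,1],[0,0,0,0,0,0,1],[0,0,-3,0,0,0,1],[0,0,-4,0,0,0,1],[0,0,-4,0,0,1.3,1],[0,0,-1.5,0,0,1.3,1]]]' | tail -3
python3 -m inch '[[[-4.7,0.2,0,0,0,0,1],[-4.7,0.2,0,0,0,0,1],[-4.7,0.2,0,0,0,0,1],[-4.7,0.2,0,0,0,0,1],[-4.7,0.2,0,0,0,0,1],[-4.7,0.2,0,0,0,0,1],[-4.7,0.2,0,0,0,0,1],[-4.7,0.2,0,0,0,0,1],[-4.7,0.2,0,0,0,0,1],[-4.7,0.2,0,0,0,0,1]]]' | tail -3
python3 -m inch '[[[-4.7,0.2,0,0,0,0,1],[-4.7,0.2,0,0,0,0,1],[-4.7,0.2,0,0,0,0,1],[-2.3,0.1,0,0,0,0,1],[0,0,0,0,0,0,1],[0,0,0,0,0,0,1],[0,0,0,0,0,0,1]]]' | tail -3
python3 go.py .5051 -.3399 .0701 2.5
```

```text
t 51.2 tcp [0.4507 0.2927 0.0734] yaw 5.09 tilt [-0.      0.0006] gap 39.8 F [-2.1 -0.2  4.9] 29.9
turn -0.01 shift cm [-0.02 -0.01  0.01] now-axes [-0.02 -0.01  0.01]
contact_force: [0.2, 0.5, 0.2]
finger_gap: 0.988
finger_force: 0.0
contact_force: [1.4, 0.5, 0.1]
finger_gap: 0.998
finger_force: 0.0
contact_force: [-0.0, -0.3, 0.3]
finger_gap: 0.999
finger_force: 0.0
t 53.7 tcp [ 0.5055 -0.3379  0.1973] yaw 2.61 tilt [-0.0003  0.0016] gap 86.9 F [-0.  -0.3  0.3] 0.0
turn 0.11 shift cm [-0.22 -0.05 12.72] now-axes [-0.22 -0.05 12.72]
```

```bash

python3 -m inch '[[[0,0,4,0,0,0,1],[0,0,4,0,0,0,1],[0,0,3,0,0,0,1],[0,0,1.2,0,0,0,1],[0,0,0.35,0,0,0,1],[0,0,0,0,0,0,1],[0,0,0,0,0,0,1],[0,0,0.15,0,0,0,1],[0,0,0,0,0,0,1],[0,0,0,0,0,0,1]]]' | tail -3
python3 go.py .5051 -.3399 .0701 2.5
python3 -m inch '[[[0,0,0,0,0,0,0],[0,0,0,0,0,0,0],[0,0,0,0,0,0,0],[0,0,0,0,0,0,0],[0,0,0,0,0,0,0],[0,0,0,0,0,0,0],[0,0,0,0,0,0,0],[0,0,0,0,0,0,0]]]' | tail -3
python3 go.py .5051 -.3399 .0701 2.5
python3 -m inch '[[[0,0,-1,0,0,0,0],[0,0,-2,0,0,0,0],[0,0,-3,0,0,0,0],[0,0,-3,0,0,0,0],[0,0,-1,0,0,-0.6,0],[0,0,0,0,0,-1,0],[0,0,0,0,0,-1,0]]]' | tail -3
python3 go.py .4537 .2351 .0721 5.1
```

```text
contact_force: [-1.1, 0.2, -0.1]
finger_gap: 0.998
finger_force: 0.0
t 54.7 tcp [ 0.5054 -0.3399  0.0712] yaw 2.49 tilt [ 0.0008 -0.0002] gap 86.8 F [-1.1  0.2 -0.1] 0.0
turn -0.01 shift cm [-0.   -0.03  0.11] now-axes [-0.   -0.03  0.11]
contact_force: [-0.4, -0.2, -0.2]
finger_gap: 0.5
finger_force: 30.0
t 55.5 tcp [ 0.5051 -0.3397  0.0707] yaw 2.48 tilt [-0.0001  0.0001] gap 43.5 F [-0.4 -0.2 -0.2] 30.0
turn -0.02 shift cm [-0.02 -0.    0.06] now-axes [-0.02 -0.    0.06]
contact_force: [0.6, -0.2, -2.4]
finger_gap: 0.5
finger_force: 30.0
t 56.2 tcp [ 0.5046 -0.3389  0.1696] yaw 5.19 tilt [-0.0015  0.0013] gap 43.5 F [ 0.6 -0.2 -2.4] 30.0
turn 0.09 shift cm [5.761e+01 4.000e-02 9.830e+00] now-axes [57.61  0.14  9.83]
```

```bash

python3 -m inch '[[[1.5,0,0,0,0,0,0],[3,0,0,0,0,0,0],[4,0,0,0,0,0,0],[4,0,0,0,0,0,0],[4,0,0,0,0,0,0],[4,0,0,0,0,0,0],[4,0,0,0,0,0,0],[4,0,0,0,0,0,0],[4,0,0,0,0,0,0],[4,0,0,0,0,0,0]]]' | tail -3
python3 -m inch '[[[4,0,0,0,0,0,0],[4,0,0,0,0,0,0],[4,0,0,0,0,0,0],[4,0,0,0,0,0,0],[2.9,0,0,0,0,0,0],[1.5,0,0,0,0,0,0],[0.7,0,0,0,0,0,0],[0,0,0,0,0,0,0],[0,0,0,0,0,0,0],[0,0,0,0,0,0,0]]]' | tail -3
python3 go.py .4537 .2352 .0727 5.1
```

```text
contact_force: [-0.0, -0.2, -1.6]
finger_gap: 0.499
finger_force: 30.0
contact_force: [0.5, -0.5, -1.5]
finger_gap: 0.495
finger_force: 30.0
t 58.2 tcp [0.4544 0.2322 0.1707] yaw 4.92 tilt [-0.0001 -0.0004] gap 43.1 F [ 0.5 -0.5 -1.5] 30.0
turn -0.18 shift cm [ 0.31 -0.04  9.8 ] now-axes [ 0.31 -0.04  9.8 ]
```

```bash

python3 -m inch '[[[0.05,0,2.5,0,0,0,0],[0,0,3,0,0,0,0],[0,0,2,0,0,0,0],[0,0,1.3,0,0,0,0],[0,0,0.4,0,0,0,0],[0,0,0.2,0,0,0,0],[0,0,0,0,0,0,0],[0,0,0,0,0,0,0],[0,0,0,0,0,0,0],[0,0,0,0,0,0,0]]]' | tail -3
python3 go.py .4537 .2352 .0727 5.1
```

```text
contact_force: [0.0, -0.6, -2.1]
finger_gap: 0.496
finger_force: 30.0
t 59.2 tcp [0.4543 0.2348 0.0772] yaw 5.1 tilt [0.0007 0.0008] gap 43.2 F [ 0.  -0.6 -2.1] 30.0
turn -0.0 shift cm [ 0.05 -0.05  0.45] now-axes [ 0.05 -0.05  0.45]
```

```bash

python3 -m inch '[[[0.05,-0.03,0.15,0,0,0,0],[0,0,0.1,0,0,0,0],[0,0,0.05,0,0,0,0],[0,0,0,0,0,0,0],[0,0,0,0,0,0,0],[0,0,0,0,0,0,0]]]' | tail -3
python3 go.py .4537 .2352 .0727 5.1
```

```text
contact_force: [0.0, 0.2, -1.1]
finger_gap: 0.494
finger_force: 30.0
t 59.8 tcp [0.4537 0.235  0.0738] yaw 5.09 tilt [0.     0.0001] gap 43.0 F [ 0.   0.2 -1.1] 30.0
turn -0.01 shift cm [ 0.02 -0.    0.11] now-axes [ 0.02 -0.    0.11]
```

```bash

python3 -m inch '[[[0.02,0,0.05,0,0,0,0],[0,0,0.05,0,0,0,0],[0,0,0.05,0,0,0,0],[0,0,0,0,0,0,0],[0,0,0,0,0,0,0]]]' | tail -3
python3 go.py .4537 .2352 .0727 5.1
```

```text
contact_force: [-1.7, -0.2, 4.1]
finger_gap: 0.498
finger_force: 30.0
t 60.3 tcp [0.4537 0.2353 0.0726] yaw 5.09 tilt [-0.0001  0.0004] gap 43.3 F [-1.7 -0.2  4.1] 30.0
turn -0.01 shift cm [-0.   -0.   -0.01] now-axes [-0.   -0.   -0.01]
```

```bash

python3 -m inch '[[[0,0,0,0,0,0,1],[0,0,0,0,0,0,1],[0,0,0,0,0,0,1],[0,0,0,0,0,0,1],[0,0,-3,0,0,0,1],[0,0,-4,0,0,0,1],[0,0,-4,0,0,0,1],[-0.3,0.15,-3.95,0,0,0,1],[0,0,0,0,0,0,1],[0,0,0,0,0,0,1]]]' | tail -3
python3 -m inch '[[[0,0,0,0,0,0,1],[0,0,0,0,0,0,1],[0,0,0,0,0,0,1]]]' | tail -1
python3 go.py .4553 .2322 .2228 5.1
python3 -c "from h import *
grab('wrist','w7')"
python3 -m inch '[[[-4.5,0.4,0,0,0,0,1],[-4.5,0.4,0,0,0,0,1],[-4.5,0.4,0,0,0,0,1],[-4.5,0.4,0,0,0,0,1],[-4.5,0.4,0,0,0,0,1],[-4.5,0.4,0,0,0,0,1],[-4.5,0.4,0,0,0,0,1],[0,0,0,0,0,0,1],[0,0,0,0,0,0,1],[0,0,0,0,0,0,1]]]' | tail -1
python3 -c "from h import *
grab('wrist','w8')
a,b,c=[cv2.imread('pics/%s.png'%n) for n in('w1','w7','w8')]
cr=lambda i:i[20:245,210:430]
m=np.hstack([cr(a),cr(b),c[0:225,170:390]]);cv2.imwrite('pics/m9.png',cv2.resize(m,(792,270),interpolation=cv2.INTER_CUBIC))"
```

```text
contact_force: [-0.1, 0.0, -0.3]
finger_gap: 1.0
finger_force: 0.0
finger_force: 0.0
t 61.6 tcp [0.4549 0.232  0.2205] yaw 5.09 tilt [-0.0018 -0.0016] gap 86.8 F [-0.6  0.6 -0.4] 0.0
turn -0.01 shift cm [ 0.01  0.04 -0.23] now-axes [ 0.01  0.04 -0.23]
finger_force: 0.0
```

View pics/m9.png

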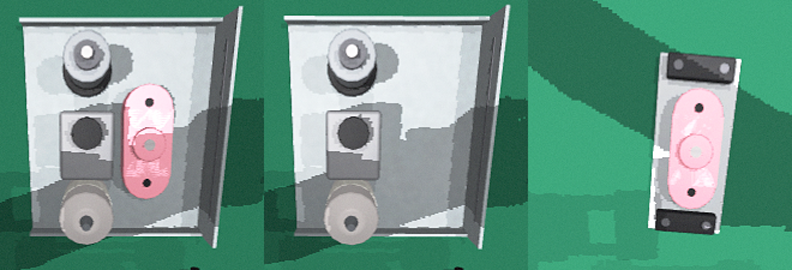

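The first two panels match: the bottle, canister and driver are back on their original spots. In the third panel the housing lies in the cradle, with holes at (699,107) and (691,192). I'll check the centring.

```bash
python3 -c "
from h import *
f=grab('wrist');m=lambda x,y,z:atz(f,((x-528)/1.2+170,y/1.2),z).round(4)
h1,h2=m(699,107,.046),m(691,192,.046);print('holes',h1,h2,(h1+h2)/2,'boss',m(696,152,.056))
print('near stop inner top',m(686,209,.028),'far stop inner foot',m(701,80,.012),'corners near',m(649,229,.012),m(719,234,.012),'far',m(659,54,.012),m(741,58,.012))
for n in('scene','side'):
  g=grab(n,'e_'+n);print(n,[(np.round(d['point'],4),d['conf']) for k in('housing_mid','cradle') for d in eyes.recognise(k,g)][:4])
a=cv2.imread('pics/e_side.png')[170:290,220:380];b=cv2.imread('pics/e_scene.png')[160:280,180:340]
cv2.imwrite('pics/m10.png',cv2.resize(np.hstack([b,a]),(800,300),interpolation=cv2.INTER_CUBIC))"
```

```text
holes [0.5323 0.0304 0.046 ] [ 0.5337 -0.0418  0.046 ] [ 0.533  -0.0057  0.046 ] boss [ 0.5332 -0.0062  0.056 ]
near stop inner top [ 0.5323 -0.0611  0.028 ] far stop inner foot [0.5342 0.0562 0.012 ] corners near [ 0.4978 -0.0883  0.012 ] [ 0.5705 -0.0869  0.012 ] far [0.4939 0.074  0.012 ] [0.5679 0.0774 0.012 ]
scene [(array([0.6181, 0.4688, 0.025 ]), 0.77), (array([0.5472, 0.0012, 0.0433]), 0.65), (array([0.2755, 0.3554, 0.0466]), 0.59), (array([0.5592, 0.0164, 0.009 ]), 0.8)]
side [(array([ 0.527 , -0.0197,  0.0455]), 0.77), (array([0.2566, 0.3382, 0.0463]), 0.57), (array([0.773 , 0.0208, 0.01  ]), 0.28), (array([ 0.519 , -0.0433,  0.0099]), 0.94)]
```

View pics/m10.png

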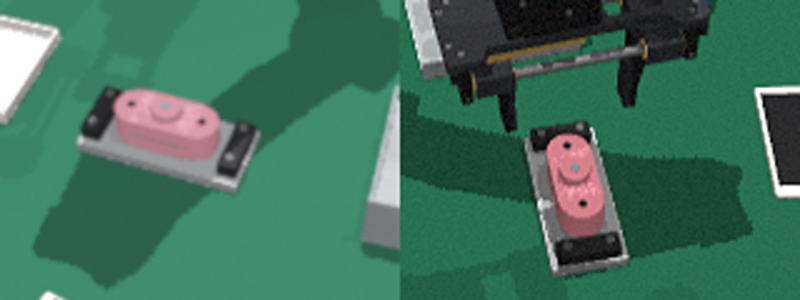

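The housing is within about 1–3 mm of centre, flat and between the stops, and the robot is clear of everything. Handing in.

```bash
python3 -c "from h import *
print(env.job_done())"
```

```text
the job is handed in; nothing more can be done
None
```

The job is handed in at about 63 s of 147 s: the pink housing lies flat in the cradle, centred to within about 1–3 mm by my last measurement, and the bottle, canister and screwdriver stand upright on their original spots in the rack.

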